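Clamp a long culture tube in the crank-driven tube stand

ROBOT

A 6-joint arm with a two-finger parallel gripper is mounted at the origin on the work surface. World frame = base frame: x ahead of the robot, y to its left, z up, the work surface at z = 0. Lengths are in m, angles in rad, forces in N, time in s.
With the tool pointing down it reaches from about 0.3 to 0.825 m from the base axis. Payload 5.4 kg.
Tool frame: the origin (TCP) lies midway between the tips of the shut fingers; the grasp point (between the pads) lies 19 mm behind it; z points along the fingers, y is the line along which they close (so a half turn about z gives the same grasp; the last joint's range is limited). The gripper opens to 92 mm and grips with 3 to 60 N. Pads are 20 mm wide; open, the fingers measure 128 mm over their backs; the gripper's body (75 mm by 189 mm) begins 69 mm behind the grasp point.
Start: joints at [1.012, 0.158, 1.597, -0, 1.386, -0.21], TCP at [0.197, 0.54, 0.215] pointing down, gripper open.
Joint ranges: [-2.91, 2.91], [-0.94, 2.29], [0.18, 2.7], [-1.29, 4.43], [0.17, 2.64], [-3, 3]. Speed limits (rad/s): [2.57, 2.57, 3.14, 3.14, 3.14, 3.14].

INTERFACE

Orientations are given as a rotation vector (axis times angle).
In Python, from station import r, read_camera, job gives the robot as it stands.
- The arm moves only by the shell command python3 -m crank 'ROWS' [FORCE]. ROWS is JSON, a list of rows, each an object of numbers: "x", "y", "z": the shift along the tool's x, y, z in mm; "twist": the turn about the tool's z in rad; "hand": the closure, from -1 (fully open) to 1 (shut). In form: [{"x": .., "y": .., "z": .., "twist": .., "hand": ..}, ...]. A call has 1 to 8 rows; each row is the pose to reach, as a shift and turn from the pose commanded when the call began, along the tool's axes at that moment; what a row does not reach only later rows make up. A row lasts 1/12 s, in which the tool goes at most 41.7 mm and 7.16 degrees, less where a joint would pass 70% of its speed; a pose out of reach is approached as far as the arm can. A call with a gripper value outside its range is refused whole. The fingers move at their own pace and stop on an object; FORCE is the grip in N (left out, the last holds). Time passes only in rows, so rows that repeat a pose let the fingers close. It gives the time, the measured TCP pose, the force, the opening and the grip force at its end, in the units of the state.
- r.state(): the state, without advancing time (a new reading comes with each control period).
- read_camera(name): name is "scene" or "top" or "wrist"; returns a dict with "frame" (480x640x3 uint8, red, green, blue), "range_z" (480x640 float32, m along the optical axis (not along the pixel's ray), 0 where there is no reading), "K" (3x3 intrinsics, pixels), "k1" (the pictures are not rectified: a ray, as slopes to the right and down, at radius r is drawn at 1 + k1 r^2 times it, then the intrinsics apply), "R" (3x3) and "t" (3): a world point X has camera coordinates R X + t. Camera axes: x right, y down, z forward; pixel columns grow to the right and rows downward; lengths in m; the calibration is good to about 2 mm. A picture is of the moment at which its call begins.
- job.finish_job(): hands the job in; it is judged then, once.
The state is a dict: "clock": time; "joint_pos": joint angles; "joint_velocities": joint speeds; "effort": joint torques, N m; "tool_pos": TCP position; "eef_rot": TCP orientation; "ft_force": force on the tool from outside, world axes, zero at the start; "wrist_torque": the same for the moment, N m; "width": finger opening in m; "finger_force": force on a finger pad.
Only numpy, scipy, OpenCV 4.12 (cv2) and the standard library are available. Lean on these libraries where they do the work, as an engineer would, in place of code of your own. Each camera call takes 0.05 s, during which the arm holds its last target. There are 200 camera calls.

TASK

Lay the long capped culture tube in the two V-rests of the grey clamping stand, round bottom towards the rubber cup, cap towards the crank. Then turn the crank clockwise so that the carriage pushes the tube home in the cup and its spring plunger is pressed about half way in; it is glass, so never press the plunger to its stop. Let go, and leave the other things on the bench where they are.

Things in the scene. Friction and masses are not known exactly. Their poses are not given: they have to be found in the camera images.
- stand: grey clamping stand, fixed: base 395 x 90 x 15 mm; origin under the base. Local +x runs from rubber cup to crank, z up. Tube axis: local x at height 70 mm. Two 90-degree aluminium V-rests, 8 mm thick, top edges 71 mm high, at x = -90 and -10 mm, with finger room between. Headstock block x = -175..-135, 95 mm high; gearbox x = 152..210, 75 mm high.
- cup_seat (a point): inner floor of the fixed rubber cup on the tube axis (stand local -130, 0, 70 mm). The cup opens to stand +x, mouth 7 mm from its floor, inner diameter 32 mm. The round bottom of the tube ends up here.
- plunger_face (a point): centre of the flat 22 mm rubber face of the spring plunger on the carriage, facing the cup. Its stand local x is 83 mm at crank 0 and falls 6 mm per radian of crank while nothing touches it; with the crank at its start there is always room for the tube in front of it.
- crank (a joint): crank angle in rad: 0 = carriage fully back; grows clockwise seen from above and moves the carriage 6 mm per rad towards the cup. Starts between 0 and 4, stop at 13.1. The arm points to stand +x at 0. The crank stays where it is left; about 3 N at the knob turns it. With the tube home in the cup the plunger first touches the cap at about 10.5.
- plunger (a joint): how far the spring plunger is pressed into the carriage (m): 0 = free (18 mm of it sticks out of the carriage block), 0.012 = pressed to its stop; 1.5 N per mm.
- crank_axis (a point): a point on the upright axis of the crank (stand local 180, 0 mm) at height 115 mm.
- knob_grip (a point): on the axis of the upright black freely spinning knob of the crank, 45 mm from the crank axis; knob 18 mm diameter, from 91 to 131 mm above the bench; this point is at height 115 mm.
- rest: low wooden rest 110 x 162 mm fixed to the bench with three parallel V-grooves along its local x, 52 mm apart, tube axes 45 mm above the bench; origin: centre of the underside. The long tube and the two short ones lie in it, in any order, caps towards local +x. Each groove is two V-blocks 8 mm thick, tops 44 mm high, at local x = -45 and 18 mm; fingers fit between them.
- tube: the long amber-glass culture tube, 150 mm long, 24 mm diameter, with round bottom and an aluminium cap 28 mm diameter x 20 mm; 70 g. Origin: mid-length on its axis; local +x points from the bottom to the cap.
- tube_bottom (a point): tip of the round bottom of the long tube, on its axis.
- tube_cap (a point): centre of the flat end of the long tube's cap.
- short_tube_a: short capped tube, 105 mm long, 24 mm diameter, lying in the rest; to be left alone. Origin mid-length on its axis.
- short_tube_b: short capped tube like the other; to be left alone. Origin mid-length on its axis.
- beaker: open glass beaker, 64 mm diameter, 75 mm high; leave alone. Origin: centre of the underside.
- bottle: amber bottle, 60 mm diameter, 130 mm high; leave alone. Origin: centre of the underside.
- dishes: stack of glass dishes, 92 mm diameter, 44 mm high; leave alone. Origin: centre of the underside.
Not all that is in view belongs to the job. What is shaped like the tube but purple or turquoise is not meant.

How it is judged:
On the way:
1. the long tube lies let go in the V-rests, bottom towards the cup, the plunger not yet on it (distance between tube_bottom and cup_seat below 0.06 m and angle between the x axis of tube and the x axis of stand, either way round below 0.08 rad and y of tube in the frame of stand between -0.006 and 0.006 m and z of tube in the frame of stand between 0.064 and 0.075 m and distance between tube_cap and plunger_face above 0.004 m and contact force between the fingers and tube below 0.1 N), for 0.2 s.
At the end, for the whole second after the job is handed in: the long tube lies in the V-rests along the stand (within 0.06 rad), its round bottom within 5 mm of the cup's seat, the plunger on its cap pressed in 2.5 to 9.5 mm (of 12) and its face within 6 mm of the centre of the cap end, the tube at rest (distance between tube_bottom and cup_seat below 0.005 m and angle between the x axis of tube and the x axis of stand, either way round below 0.06 rad and value of joint plunger between 0.0025 and 0.0095 m and distance between tube_cap and plunger_face below 0.006 m and linear speed of tube below 0.01 m/s); the robot touches nothing.
It fails at once if the plunger is pressed to its stop (over 11.3 mm of 12) against the tube (value of joint plunger above 0.0113 m and distance between tube_cap and plunger_face below 0.006 m).
It fails at once if another loose thing (short tubes, beaker, bottle, dishes) is moved more than 30 mm (distance of any of short_tube_a, short_tube_b, beaker, bottle, dishes from where it was at the start of the episode above 0.03 m).
It also fails if it takes over 72 s, if anything falls off the work surface, if the arm or the gripper's body presses on something with over 40 N, if the wrist force passes 120 N, or if a joint passes its speed limit or range.

## Working session

There is one attempt and no reset: what is moved stays moved. The work goes in short steps, Python scripts to look and compute and a shell command to move; the robot and the scene stay as the last step left them, time stands still between calls to the robot, and variables do not carry over. Pictures are saved under pics/ and viewed, at most 10 in all, crops included, and the job is handed in when it is done.

```bash
ls; mkdir -p pics; cat > h.py <<'E'
import numpy as np, cv2
from station import r, read_camera
from scipy.spatial.transform import Rotation as Ro
def und(c,uv):
    uv=np.atleast_2d(np.array(uv,float)); K=np.array(c["K"])
    return cv2.undistortPoints(uv[:,None],K,np.array([c["k1"],0,0,0.]))[:,0]
def cast(c,uv,z):
    "ray onto world plane z"
    p=und(c,uv); d=np.c_[p,np.ones(len(p))]; R=np.array(c["R"]); t=np.array(c["t"]).ravel()
    o=-R.T@t; d=d@R
    return o+d*((z-o[2])/d[:,2])[:,None]
def pt(c,uv):
    "depth point"
    uv=np.atleast_2d(uv).astype(int); p=und(c,uv); Z=c["range_z"][uv[:,1],uv[:,0]]
    return (np.c_[p,np.ones(len(p))]*Z[:,None]-np.array(c["t"]).ravel())@np.array(c["R"])
def save(c,n,crop=None,s=1):
    im=c["frame"][...,::-1]
    if crop: x0,y0,x1,y1=crop; im=im[y0:y1,x0:x1]
    cv2.imwrite("pics/"+n,cv2.resize(im,None,fx=s,fy=s,interpolation=cv2.INTER_CUBIC))
def totool(p,tcp=None):
    s=r.state(); M=Ro.from_rotvec(s["eef_rot"]).as_matrix()
    return M.T@(np.array(p)-np.array(s["tool_pos"]))*1000
E
python3 - <<'E'
from h import *
import pickle
C={}
for n in("top","scene"):
    c=read_camera(n); C[n]=c; save(c,n+"0.png"); print(n,-np.array(c["R"]).T@np.array(c["t"]).ravel(),c["k1"])
pickle.dump(C,open("c0.pkl","wb")); s=r.state(); print({k:np.round(v,3) for k,v in s.items()}); print(Ro.from_rotvec(s["eef_rot"]).as_matrix().round(3))
E
```

```text
pics
top [0.22817589 0.05657156 1.80451868] -0.13850593629855393
scene [1.30193243 0.15189605 0.97359396] 0.052611226355292945
{'clock': np.float64(0.1), 'joint_pos': array([ 1.012,  0.159,  1.598, -0.   ,  1.386, -0.21 ]), 'joint_velocities': array([-0.001, -0.   , -0.003,  0.001, -0.002, -0.002]), 'effort': array([-1.0000e-03, -3.8650e+01, -3.2296e+01,  7.0000e-02,  3.4000e-02,
       -0.0000e+00]), 'tool_pos': array([0.196, 0.54 , 0.214]), 'eef_rot': array([-5.450e-01, -3.093e+00,  2.000e-03]), 'ft_force': array([-0.657,  0.032,  0.493]), 'wrist_torque': array([-0.048, -0.047, -0.003]), 'finger_force': np.float64(0.0), 'width': np.float64(0.092)}
[[-0.94   0.342 -0.001]
 [ 0.342  0.94  -0.001]
 [ 0.    -0.002 -1.   ]]
```

View pics/top0.png

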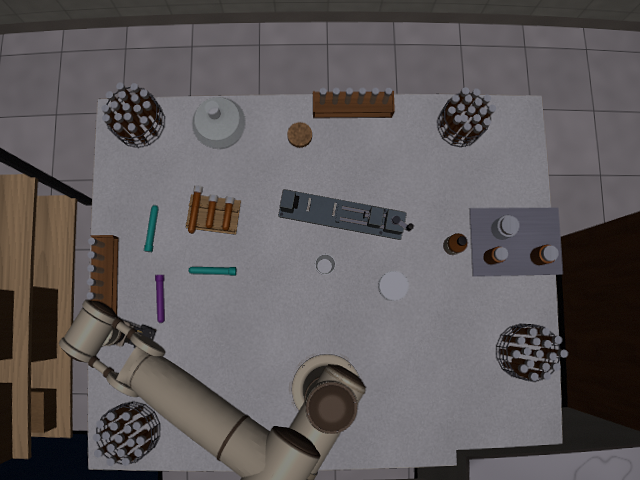

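View pics/scene0.png

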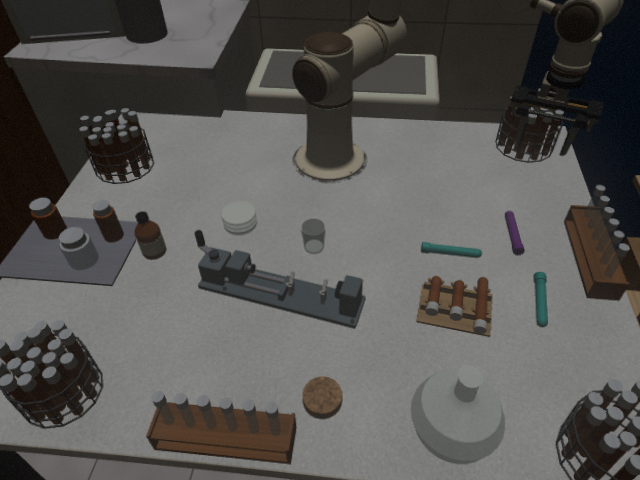

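The top view shows the rest at about (213,213) with three capped tubes (195,210), (210,213) and (229,214). The stand runs from the cup at (285,203) to the crank at (405,224), with the knob at (409,227). In the scene view the tubes are at (433,295), (458,298) and (482,303). The leftmost tube in top (rightmost in scene) looks longest. The turquoise and purple ones lie loose on the bench and are not meant. Next I'll measure this and confirm with one crop.

```bash
python3 - <<'E'
from h import *
import pickle
C=pickle.load(open("c0.pkl","rb"))
t,s=C["top"],C["scene"]
a=cv2.resize(t["frame"][175:245,175:250],(640,597),interpolation=cv2.INTER_CUBIC)[:, :390]
im=np.zeros((600,800,3),np.uint8)
im[:300,:400]=cv2.resize(t["frame"][180:240,175:255],(400,300),interpolation=3)
im[:300,400:]=cv2.resize(s["frame"][270:339,405:497],(400,300),interpolation=3)
im[300:,:]=cv2.resize(t["frame"][183:243,270:430],(800,300),interpolation=3)
cv2.imwrite("pics/crop1.png",im[...,::-1])
for n,c,box in(("top",t,(175,180,255,245)),("scene",s,(405,265,500,340))):
    x0,y0,x1,y1=box; hsv=cv2.cvtColor(c["frame"],cv2.COLOR_RGB2HSV)[y0:y1,x0:x1]
    m=((hsv[...,0]<16)&(hsv[...,1]>150)).astype(np.uint8)
    k,l,st,ce=cv2.connectedComponentsWithStats(m)
    for i in range(1,k):
        if st[i,4]>30:
            P=np.argwhere(l==i)[:,::-1]+[x0,y0]; w=pt(c,P); w=w[np.abs(w[:,2])<.2]
            print(n,(ce[i]+[x0,y0]).round(1),st[i],"minrect",cv2.minAreaRect(P.astype(np.float32)),"z pct",np.percentile(w[:,2],[10,50,90]).round(3),w.mean(0).round(3))
# stand: depth above 8mm in top region
ys,xs=np.mgrid[183:245,268:420]; P=np.c_[xs.ravel(),ys.ravel()]; w=pt(t,P)
k=(w[:,2]>.008)&(w[:,2]<.2); 
for lo,hi in((.008,.03),(.03,.08),(.08,.105),(.105,.15)):
    q=w[(w[:,2]>lo)&(w[:,2]<hi)]; print(lo,len(q),q.mean(0).round(4),np.median(q[:,2]).round(4))
q=w[k][:,:2]*1000; rc=cv2.minAreaRect(q.astype(np.float32)); print(rc, cv2.boxPoints(rc).round())
E
```

```text
top [193.9 212.1] [ 13  12  13  41 290] minrect ((194.04055786132812, 212.25674438476562), (7.726751804351807, 40.60654067993164), 9.462322235107422) z pct [0.047 0.054 0.059] [0.548 0.401 0.053]
top [210.4 214.4] [ 30  21  11  28 189] minrect ((210.3607940673828, 214.71487426757812), (7.382229328155518, 26.98152732849121), 8.972626686096191) z pct [0.046 0.054 0.059] [0.54  0.35  0.052]
top [226.8 216.7] [ 47  23  11  28 192] minrect ((226.75997924804688, 216.6799774169922), (7.353911399841309, 27.152902603149414), 8.130102157592773) z pct [0.045 0.053 0.06 ] [0.532 0.299 0.052]
0.008 2074 [ 0.5431 -0.0372  0.0151] 0.0144
0.03 747 [ 0.5246 -0.1275  0.0586] 0.0666
0.08 647 [ 0.5424 -0.0537  0.0907] 0.0908
0.105 38 [ 0.4865 -0.2436  0.1247] 0.1267
((549.068359375, -63.43524169921875), (477.3932800292969, 195.54844665527344), 88.30501556396484) [[ 444. -299.]
 [ 640. -305.]
 [ 654.  172.]
 [ 458.  178.]]
```

View pics/crop1.png

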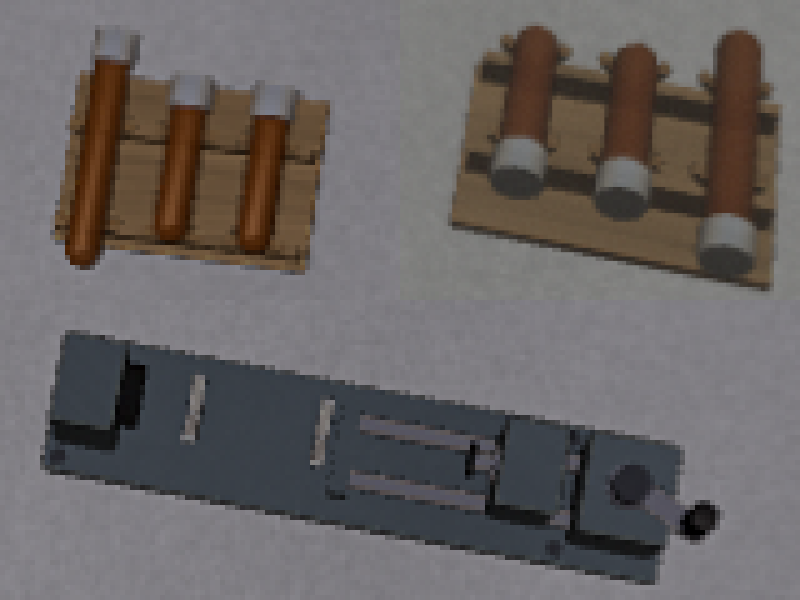

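The crop confirms it. In the rest, the leftmost tube in top (194,212) is clearly longer than the two short ones at (210,214) and (227,217), with its cap up at (198,187). In the stand crop, the V-rest tops are at (193,407) and (322,432), the crank hub at (632,484) and the knob at (700,518).

```bash
python3 - <<'E'
from h import *
import pickle
C=pickle.load(open("c0.pkl","rb")); t=C["top"]
b,cp=cast(t,[[175+83/5,180+262/5],[175+116/5,180+30/5]],.045)
d=cp-b; print("bottom",b.round(4),"cap",cp.round(4),"len",np.linalg.norm(d),"yaw",np.arctan2(d[1],d[0]))
f=lambda u,v,z: cast(t,[[270+u/5,183+v/5]],z)[0]
v1=f(193,407,.071); v2=f(322,432,.071); d=v2-v1; print("V",v1.round(4),v2.round(4),np.linalg.norm(d),np.arctan2(d[1],d[0]))
A,B,D=f(42,468,.015),f(655,582,.015),f(682,445,.015); ctr=(A+D)/2; e=B-A
print("base",A.round(4),B.round(4),D.round(4),"len",np.linalg.norm(e),np.linalg.norm(D-B),"ctr",ctr.round(4),"yaw",np.arctan2(e[1],e[0]))
k=f(700,518,.131); print("knob",k.round(4))
y=np.arctan2(e[1],e[0]); M=np.array([[np.cos(y),np.sin(y)],[-np.sin(y),np.cos(y)]])
for p in(v1,v2,k): print((M@(p-ctr)[:2]*1000).round(1))
# second view: triangulate tube cap centre/bottom in scene by casting at .045
s=C["scene"]; g=lambda u,v,z: cast(s,[[405+(u-400)*.23,270+v*.23]],z)[0]
print("scene: tube cap face centre",g(728,262,.045).round(4),"bottom",g(738,32,.045).round(4))
M=Ro.from_rotvec(r.state()["eef_rot"]).as_matrix(); w=read_camera("wrist")
print("cam in tool", (M.T@(-np.array(w["R"]).T@np.array(w["t"]).ravel()-r.state()["tool_pos"])).round(3)); print((np.array(w["R"])@M).round(2), np.array(w["K"]).round(0))
E
```

```text
bottom [0.486  0.4089 0.045 ] cap [0.6322 0.3904 0.045 ] len 0.14735316517816044 yaw -0.12584522910150853
V [0.38   0.0489 0.071 ] [ 0.3638 -0.0286  0.071 ] 0.07917263932073676 -1.7770449848255763
base [0.3482 0.1429 0.015 ] [ 0.2715 -0.2368  0.015 ] [ 0.3565 -0.2565  0.015 ] len 0.3873526994081976 0.08729983824160178 ctr [ 0.3524 -0.0568  0.015 ] yaw -1.770214481980572
knob [ 0.3054 -0.2454  0.131 ]
[-109.1    6.1]
[-29.9   5.6]
[194.2  -8.7]
scene: tube cap face centre [0.6307 0.3929 0.045 ] bottom [0.4804 0.412  0.045 ]
cam in tool [ 0.074 -0.    -0.169]
[[ 0.    1.    0.  ]
 [-0.96  0.   -0.26]
 [-0.26 -0.    0.96]] [[412.   0. 322.]
 [  0. 412. 238.]
 [  0.   0.   1.]]
```

```bash
python3 - <<'E'
from h import *
import pickle
C=pickle.load(open("c0.pkl","rb")); t=C["top"]
f=lambda u,v,z: cast(t,[[270+u/5,183+(v-300)/5]],z)[0]
v1=f(193,407,.071); v2=f(322,432,.071); d=v2-v1
A,B,D=f(42,468,.015),f(655,582,.015),f(682,445,.015); ctr=(A+D)/2; e=B-A
y=np.arctan2(e[1],e[0]); M=np.array([[np.cos(y),np.sin(y)],[-np.sin(y),np.cos(y)]])
print("V",v1.round(4),v2.round(4),np.linalg.norm(d),np.arctan2(d[1],d[0]),"ctr",ctr.round(4),"yaw",y,"len",np.linalg.norm(e))
for p in(v1,v2,f(700,518,.131),f(700,518,.131),f(632,484,.1)): print(p.round(4),(M@(p-ctr)[:2]*1000).round(1))
# approach above tube grasp: between V-blocks, tool directly over
b=np.array([.486,.409,.045]);c=np.array([.631,.391,.045]); u=(c-b)/np.linalg.norm(c-b)
# rest V-blocks at -45 and 18 in rest x; depth/colour unknown -> print tube middle
m=(b+c)/2; print("mid",m, "tool shift to mid, z=.215:",totool([m[0],m[1],.215]).round(0)); s=r.state();X=Ro.from_rotvec(s["eef_rot"]).as_matrix()[:,0]; print("tool x yaw",np.arctan2(X[1],X[0]),"tube yaw",np.arctan2(u[1],u[0]))
E
```

```text
V [0.5638 0.0464 0.071 ] [ 0.5473 -0.0321  0.071 ] 0.08026815605566272 -1.7775831765323487 ctr [ 0.5418 -0.0609  0.015 ] yaw -1.7693992534964769 len 0.39211712753387284
[0.5638 0.0464 0.071 ] [-109.5    0.4]
[ 0.5473 -0.0321  0.071 ] [-29.2  -0.3]
[ 0.4823 -0.2516  0.131 ] [198.8 -20.8]
[ 0.4823 -0.2516  0.131 ] [198.8 -20.8]
[ 0.5081 -0.2168  0.1   ] [159.5  -2.3]
mid [0.5585 0.4    0.045 ] tool shift to mid, z=.215: [-388.   -8.   -1.]
tool x yaw 2.7928199141572887 tube yaw -0.12350609831603812
```

```bash
python3 -m crank '[{"x":-388,"y":-8,"twist":-0.225,"hand":0.26},{"x":-388,"y":-8,"twist":-0.225,"hand":0.26},{"x":-388,"y":-8,"twist":-0.225,"hand":0.26},{"x":-388,"y":-8,"twist":-0.225,"hand":0.26},{"x":-388,"y":-8,"twist":-0.225,"hand":0.26},{"x":-388,"y":-8,"twist":-0.225,"hand":0.26},{"x":-388,"y":-8,"twist":-0.225,"hand":0.26},{"x":-388,"y":-8,"twist":-0.225,"hand":0.26}]' 15; python3 - <<'E'
from h import *
print(totool([.5585,.4,.215]).round(1))
E
```

```text
[-388.3   -7.7   -1.3]invalid input at $[0]: expected keys x, y, z, twist, hand
```

```bash
python3 -m crank '[{"x":-388,"y":-8,"z":0,"twist":-0.225,"hand":0.26},{"x":-388,"y":-8,"z":0,"twist":-0.225,"hand":0.26},{"x":-388,"y":-8,"z":0,"twist":-0.225,"hand":0.26},{"x":-388,"y":-8,"z":0,"twist":-0.225,"hand":0.26},{"x":-388,"y":-8,"z":0,"twist":-0.225,"hand":0.26},{"x":-388,"y":-8,"z":0,"twist":-0.225,"hand":0.26},{"x":-388,"y":-8,"z":0,"twist":-0.225,"hand":0.26},{"x":-388,"y":-8,"z":0,"twist":-0.225,"hand":0.26}]' 15; python3 - <<'E'
from h import *
print(totool([.5585,.4,.215]).round(1))
E
```

```text
clock: 0.82
tool_pos: [0.5062, 0.4199, 0.2142]
eef_rot: [-0.195, -3.135, 0.0]
ft_force: [-0.1, 0.9, 0.2]
width: 0.0408
finger_force: 0.0
[-54.4 -13.2  -0.9]
```

```bash
python3 -m crank '[{"x":-54,"y":-13,"z":0,"twist":0,"hand":0.26},{"x":-54,"y":-13,"z":0,"twist":0,"hand":0.26},{"x":-54,"y":-13,"z":0,"twist":0,"hand":0.26},{"x":-54,"y":-13,"z":0,"twist":0,"hand":0.26}]' 15; python3 - <<'E'
from h import *
import pickle
c=read_camera("wrist"); pickle.dump(c,open("w1.pkl","wb")); save(c,"w1.png"); s=r.state(); print(s["tool_pos"],s["eef_rot"],s["width"],s["joint_pos"])
E
```

```text
clock: 1.15
tool_pos: [0.5565, 0.4011, 0.2138]
eef_rot: [-0.196, -3.134, 0.001]
ft_force: [0.0, 0.1, 0.4]
width: 0.0341
finger_force: 0.0
[0.55563193 0.40185961 0.21405351] [-1.93826648e-01 -3.13409396e+00  2.80877648e-04] 0.03385448916721021 [ 4.50125095e-01  4.45032254e-01  1.24670910e+00  5.88279150e-04
  1.45125612e+00 -9.97210019e-01]
```

View pics/w1.png

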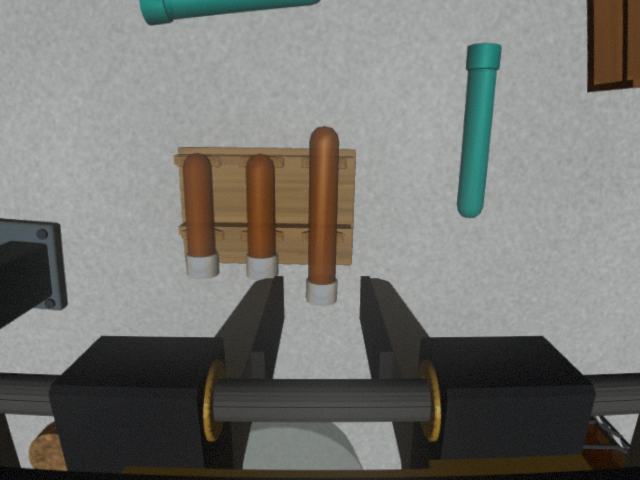

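The wrist view shows the long tube from tip (324,127) to cap end (321,303). The rest's V-blocks are at rows about 160 and 230, and the fingertips at (275,280) and (370,280).

```bash
python3 - <<'E'
from h import *
import pickle
c=pickle.load(open("w1.pkl","rb")); t=pickle.load(open("c0.pkl","rb"))["top"]
hsv=cv2.cvtColor(c["frame"],cv2.COLOR_RGB2HSV)
rows=range(170,270,10); mid=[]; 
for v in rows:
    m=np.where((hsv[v,295:350,0]<14)&(hsv[v,295:350,1]>170))[0]+295; mid.append([(m.min()+m.max())/2,v]); 
print(np.array(mid)[:,0])
zt=[np.percentile(pt(c,[[u+k,v] for k in range(-5,6)])[:,2],90) for u,v in mid]; print("top z",np.round(zt,4))
P=cast(c,mid,.045); u=np.polyfit(P[:,0],P[:,1],1); print("yaw",np.arctan(u[0]))
def proj(c,X): return cv2.projectPoints(np.array([X]),cv2.Rodrigues(np.array(c["R"]))[0],np.array(c["t"]).ravel(),np.array(c["K"]),np.array([c["k1"],0,0,0.]))[0][0,0]
# two-view height of bottom tip
def ray(c,uv):
    a,b=cast(c,[uv],.2)[0],cast(c,[uv],0.)[0]; return a,(b-a)/np.linalg.norm(b-a)
a,d=ray(c,[324,127]); b,e=ray(t,[191.6,232.4]); s=np.linalg.lstsq(np.c_[d,-e],b-a,rcond=None)[0]; print("tip two-view",a+d*s[0],b+e*s[1])
for n,uv,z in(("tip",[324,127],.045),("cap",[321,302],.045),("blk-",[285,160],.044),("blk+",[285,230],.044),("mid",mid[4],.045)): X=cast(c,[uv],z)[0]; print(n,X.round(4),"tool",totool(X).round(1))
E
```

```text
[329.5 321.  321.5 320.5 320.5 321.  321.  319.  319.  322. ]
top z [0.0563 0.0563 0.0561 0.0566 0.0568 0.0566 0.0564 0.0565 0.0569 0.0558]
yaw -0.1764150268744689
tip two-view [0.48385619 0.41158189 0.04147942] [0.48653556 0.40960146 0.0414755 ]
tip [0.4839 0.4116 0.045 ] tool [ 72.2   0.8 169.2]
cap [0.6331 0.3905 0.045 ] tool [-78.6  -1.7 168.9]
blk- [0.5058 0.3768 0.044 ] tool [ 46.1 -30.9 170.1]
blk+ [0.564  0.3683 0.044 ] tool [-12.7 -32.3 170. ]
mid [0.5504 0.4004 0.045 ] tool [  4.8  -2.  169.1]
```

```bash
python3 -m crank '[{"x":12,"y":0,"z":40,"twist":0.017,"hand":0.26},{"x":12,"y":0,"z":80,"twist":0.017,"hand":0.26},{"x":12,"y":0,"z":110,"twist":0.017,"hand":0.26},{"x":12,"y":0,"z":110,"twist":0.017,"hand":0.26},{"x":12,"y":0,"z":110,"twist":0.017,"hand":0.26}]' 15; python3 - <<'E'
from h import *
print(r.state()["tool_pos"],r.state()["width"])
b,c=np.array([.4839,.4116,.045]),np.array([.6331,.3905,.045]); print(totool(b).round(1),totool(c).round(1))
E
```

```text
clock: 1.62
tool_pos: [0.542, 0.4034, 0.1033]
eef_rot: [-0.218, -3.13, 0.003]
ft_force: [0.2, -0.2, 0.9]
width: 0.0339
finger_force: 0.0
[0.54202463 0.40339886 0.10333446] 0.03394685682017576
[58.5  0.2 58.5] [-92.2  -0.   58. ]
```

```bash
python3 -m crank '[{"x":0,"y":0,"z":35,"twist":0,"hand":0.26},{"x":0,"y":0,"z":60,"twist":0,"hand":0.26},{"x":0,"y":0,"z":75,"twist":0,"hand":0.26},{"x":0,"y":0,"z":75,"twist":0,"hand":0.26},{"x":0,"y":0,"z":75,"twist":0,"hand":1},{"x":0,"y":0,"z":75,"twist":0,"hand":1},{"x":0,"y":0,"z":75,"twist":0,"hand":1},{"x":0,"y":0,"z":75,"twist":0,"hand":1}]' 15
```

```text
clock: 2.28
tool_pos: [0.5463, 0.4036, 0.0325]
eef_rot: [0.221, 3.13, 0.003]
ft_force: [-1.6, -2.4, 6.6]
width: 0.0232
finger_force: 15.0
```

```bash
python3 -m crank '[{"x":0,"y":0,"z":-20,"twist":0,"hand":1},{"x":0,"y":0,"z":-60,"twist":0,"hand":1},{"x":0,"y":0,"z":-100,"twist":0,"hand":1},{"x":0,"y":0,"z":-140,"twist":0,"hand":1},{"x":0,"y":0,"z":-170,"twist":0,"hand":1},{"x":0,"y":0,"z":-170,"twist":0,"hand":1}]' 25; python3 - <<'E'
from h import *
import pickle
c=read_camera("wrist"); pickle.dump(c,open("w2.pkl","wb")); save(c,"w2.png"); s=r.state(); print(s["tool_pos"],s["eef_rot"],s["width"],s["joint_pos"])
E
```

```text
clock: 2.78
tool_pos: [0.549, 0.4054, 0.2105]
eef_rot: [0.22, 3.119, 0.014]
ft_force: [1.2, 0.3, 0.6]
width: 0.0232
finger_force: 25.0
[0.54757802 0.40465711 0.20631589] [0.22005904 3.12394415 0.00975745] 0.023036681843179533 [ 4.59216823e-01  4.25975847e-01  1.28712967e+00  3.85551244e-04
  1.41680215e+00 -9.70983372e-01]
```

View pics/w2.png

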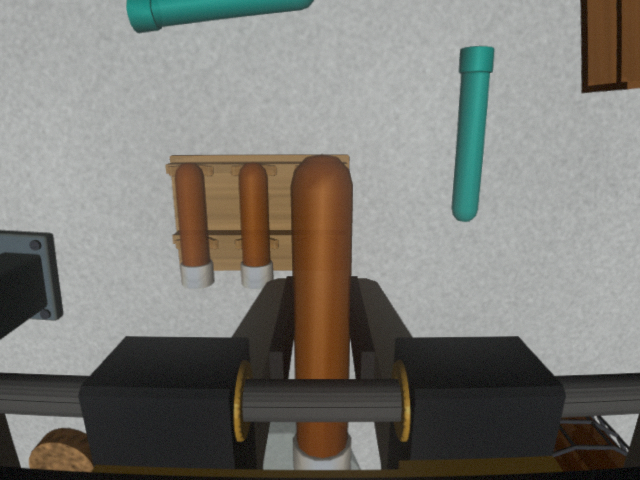

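The tube is held and the short tubes haven't moved. Its tip is at (322,157) and the start of its cap at (322,440).

```bash
python3 - <<'E'
from h import *
import pickle
c=pickle.load(open("w2.pkl","rb")); hsv=cv2.cvtColor(c["frame"],cv2.COLOR_RGB2HSV)
P=[];
for v in list(range(185,365,20))+[425]:
    m=np.where((hsv[v,285:360,0]<14)&(hsv[v,285:360,1]>150))[0]+285; u=(m.min()+m.max())/2
    X=np.median(pt(c,[[u+k,v] for k in range(-3,4)]),0); P.append(np.r_[totool(X)])
print(np.array(P).round(1))
a=und(c,[[322,157]])[0]; Rw,tw=np.array(c["R"]),np.array(c["t"]).ravel()
M=Ro.from_rotvec(r.state()["eef_rot"]).as_matrix(); o=M.T@(-Rw.T@tw-r.state()["tool_pos"])*1000; d=M.T@Rw.T@np.r_[a,1]; 
for z in(-12,-8): print("tip at tool z",z,(o+d*(z-o[2])/d[2]).round(1))
s=r.state(); X=M[:,0]; print("tool x yaw",np.arctan2(X[1],X[0]),M.round(4),s["tool_pos"])
yaw=-1.7755; V=(np.array([.5638,.0464])+[.5473,-.0321])/2; e=np.array([np.cos(yaw),np.sin(yaw)]); O=V+50*e/1000; print("origin",O)
tm=O-.042*e; print("tube mid target",tm)
for z in(.2,): print("tool shift w/o offset",totool([*tm,z]).round(1))
E
```

```text
[[ 52.5  -1.5 -27. ]
 [ 45.2  -0.4 -27.4]
 [ 37.8  -0.8 -27.4]
 [ 30.4  -0.5 -27.7]
 [ 22.5  -0.5 -28. ]
 [ 14.6   0.3 -27.9]
 [  6.3   0.3 -27.8]
 [ -2.4   0.3 -27.4]
 [-10.9   0.3 -27.9]
 [-49.7   0.7 -27.7]]
tip at tool z -12 [ 61.1   0.7 -12. ]
tip at tool z -8 [60.8  0.7 -8. ]
tool x yaw 3.000907023808651 [[-0.9901  0.1402  0.0103]
 [ 0.1402  0.9901  0.0055]
 [-0.0094  0.0069 -0.9999]] [0.54757802 0.40465711 0.20631589]
origin [ 0.54538615 -0.04180606]
tube mid target [ 0.55392378 -0.00068297]
tool shift w/o offset [ -63.1 -400.5    4.1]
```

```bash
python3 - <<'E'
from h import *
s=r.state();print(totool([.5567,.0125,.206]).round(1), s["tool_pos"])
E
python3 -m crank '[{"x":-60,"y":-390,"z":0,"twist":1.635,"hand":1},{"x":-60,"y":-390,"z":0,"twist":1.635,"hand":1},{"x":-60,"y":-390,"z":0,"twist":1.635,"hand":1},{"x":-60,"y":-390,"z":0,"twist":1.635,"hand":1},{"x":-60,"y":-390,"z":0,"twist":1.635,"hand":1},{"x":-60,"y":-390,"z":0,"twist":1.635,"hand":1},{"x":-60,"y":-390,"z":0,"twist":1.635,"hand":1},{"x":-60,"y":-390,"z":0,"twist":1.635,"hand":1}]' 25; python3 - <<'E'
from h import *
s=r.state();M=Ro.from_rotvec(s["eef_rot"]).as_matrix();X=M[:,0]
print(totool([.5567,.0125,.206]).round(1), 1.366-np.arctan2(X[1],X[0]),s["joint_pos"])
E
```

```text
[ -64.  -387.    -1.8] [0.54757802 0.40465711 0.20631589]
clock: 3.5
tool_pos: [0.5477, 0.068, 0.1985]
eef_rot: [-1.704, -2.638, 0.001]
ft_force: [0.8, -0.2, -1.0]
width: 0.0233
finger_force: 25.0
[-54.3 -14.6  -7.6] -0.6288019382871315 [-9.56843402e-02  1.12270509e-01  1.68027651e+00  3.02023385e-04
  1.35038240e+00 -5.19756647e-01]
```

```bash
python3 -m crank '[{"x":-54,"y":-14,"z":0,"twist":0.632,"hand":1},{"x":-54,"y":-14,"z":-5,"twist":0.632,"hand":1},{"x":-54,"y":-14,"z":-5,"twist":0.632,"hand":1},{"x":-54,"y":-14,"z":-5,"twist":0.632,"hand":1},{"x":-54,"y":-14,"z":-5,"twist":0.632,"hand":1},{"x":-54,"y":-14,"z":-5,"twist":0.632,"hand":1},{"x":-54,"y":-14,"z":-5,"twist":0.632,"hand":1}]' 25; python3 - <<'E'
from h import *
import pickle
s=r.state();M=Ro.from_rotvec(s["eef_rot"]).as_matrix();X=M[:,0]
print(totool([.5567,.0125,.206]).round(1), 1.366-np.arctan2(X[1],X[0]),s["joint_pos"])
c=read_camera("wrist"); pickle.dump(c,open("w3.pkl","wb")); save(c,"w3.png")
E
```

```text
clock: 4.08
tool_pos: [0.5579, 0.0149, 0.2037]
eef_rot: [-2.43, -1.989, 0.001]
ft_force: [-0.1, 0.5, -1.3]
width: 0.0231
finger_force: 25.0
[-2.6 -0.7 -2.3] -0.005770401614448195 [-1.89891747e-01  1.24386221e-01  1.65660989e+00  1.45713173e-04
  1.36202712e+00  9.10378338e-03]
```

View pics/w3.png

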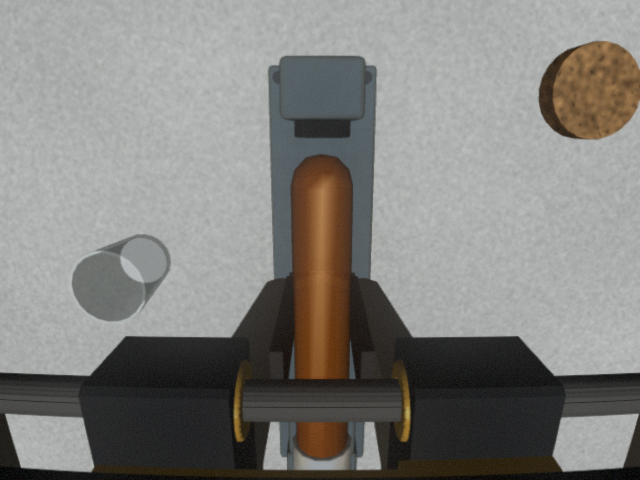

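The stand's base edges show at columns about 270 and 374, and the headstock top at (280..366, 57..122). The tube tip at (322,157) is in line with them.

```bash
python3 - <<'E'
from h import *
import pickle
c=pickle.load(open("w3.pkl","rb")); g=c["frame"].astype(int).mean(2)
w=[]
for v in(145,170,195,220,245,265):
    row=cv2.GaussianBlur(g[v:v+1].astype(np.float32),(5,1),0)[0]; d=np.diff(row)
    l=255+np.argmin(d[255:290]); rr=360+np.argmax(d[360:385]); L,R=cast(c,[[l+.5,v],[rr+.5,v]],.015); w.append((L+R)/2); print(v,l,rr,(np.linalg.norm(L-R)*1000).round(1),totool((L+R)/2).round(1))
w=np.array(w); f=np.polyfit(w[:,1],w[:,0],1); print("yaw(-x dir)",np.arctan2(1,f[0]), "tool",1.366)
hs=cast(c,[[280,58],[366,58],[366,122],[280,122]],.095); print("headstock",hs.round(4), "centre tool",totool(hs.mean(0)).round(1))
print("front face tool x",totool((hs[2]+hs[3])/2).round(1),"back",totool((hs[0]+hs[1])/2).round(1),"depth z",np.median(pt(c,[[320,90],[330,80]])[:,2]))
E
```

```text
145 269 374 89.6 [ 57.6   0.3 188.9]
170 270 373 89.1 [ 36.3   0.3 188.9]
195 270 372 89.6 [ 14.5  -0.2 188.9]
220 271 371 89.2 [ -8.   -0.2 188.9]
245 272 370 88.9 [-3.130e+01 -1.000e-01  1.889e+02]
265 272 370 90.1 [-5.040e+01 -1.000e-01  1.889e+02]
yaw(-x dir) 1.3679970783999182 tool 1.366
headstock [[0.5548 0.1334 0.095 ]
 [0.6082 0.1227 0.095 ]
 [0.6013 0.0837 0.095 ]
 [0.5461 0.0948 0.095 ]] centre tool [ 95.7   0.8 108.9]
front face tool x [ 75.9   0.8 108.9] back [115.5   0.8 108.9] depth z 0.09499046753362184
```

```bash
python3 -m crank '[{"x":-5,"y":0,"z":35,"twist":0,"hand":1},{"x":-5,"y":0,"z":70,"twist":0,"hand":1},{"x":-5,"y":0,"z":105,"twist":0,"hand":1},{"x":-5,"y":0,"z":130,"twist":0,"hand":1},{"x":-5,"y":0,"z":140,"twist":0,"hand":1},{"x":-5,"y":0,"z":145,"twist":0,"hand":1},{"x":-5,"y":0,"z":145,"twist":0,"hand":1}]' 25;  python3 - <<'E'
from h import *
s=r.state();M=Ro.from_rotvec(s["eef_rot"]).as_matrix();X=M[:,0]
hs=np.array([.5776,.1086,.095]); print("headstock centre (want x 100.7,y .4)",totool(hs).round(1),np.arctan2(X[1],X[0]),s["tool_pos"],s["ft_force"],M[2])
E
```

```text
clock: 4.72
tool_pos: [0.5574, 0.0099, 0.0595]
eef_rot: [-2.433, -1.987, 0.001]
ft_force: [0.3, 0.7, -0.7]
width: 0.0229
finger_force: 25.0
headstock centre (want x 100.7,y .4) [ 1.007e+02  1.000e-01 -3.550e+01] 1.3700155007642194 [0.557427   0.00994971 0.05950585] [ 0.26469458  0.74326882 -0.65274059] [ 1.08365766e-05 -5.65490963e-04 -9.99999840e-01]
```

```bash
python3 -m crank '[{"x":0,"y":0,"z":3,"twist":0,"hand":1},{"x":0,"y":0,"z":5,"twist":0,"hand":1},{"x":0,"y":0,"z":5,"twist":0,"hand":1},{"x":0,"y":0,"z":5,"twist":0,"hand":0.2},{"x":0,"y":0,"z":5,"twist":0,"hand":0.2},{"x":0,"y":0,"z":5,"twist":0,"hand":0.2},{"x":0,"y":0,"z":5,"twist":0,"hand":0.2},{"x":0,"y":0,"z":5,"twist":0,"hand":0.2}]' 25; python3 -m crank '[{"x":0,"y":0,"z":-25,"twist":0,"hand":0.2},{"x":0,"y":0,"z":-60,"twist":0,"hand":0.2},{"x":0,"y":0,"z":-100,"twist":0,"hand":0.2},{"x":0,"y":0,"z":-130,"twist":0,"hand":0.2},{"x":0,"y":0,"z":-130,"twist":0,"hand":0.2},{"x":0,"y":0,"z":-130,"twist":0,"hand":0.2}]'; python3 - <<'E'
from h import *
import pickle
c=read_camera("wrist"); t=read_camera("top"); pickle.dump((c,t),open("w4.pkl","wb"))
im=np.hstack([c["frame"][40:340:,170:470],cv2.resize(t["frame"][180:255,340:440],(400,300),interpolation=3)]); cv2.imwrite("pics/w4.png",im[...,::-1])
print(r.state()["tool_pos"],r.state()["joint_pos"])
E
```

```text
clock: 5.38
tool_pos: [0.5577, 0.0098, 0.0549]
eef_rot: [2.434, 1.986, 0.001]
ft_force: [1.1, 0.8, 0.9]
width: 0.0367
finger_force: 0.0
clock: 5.88
tool_pos: [0.559, 0.0096, 0.1869]
eef_rot: [2.431, 1.984, 0.005]
ft_force: [0.4, 1.0, -0.8]
width: 0.0367
finger_force: 0.0
[0.55670286 0.00996153 0.18332956] [-1.99121158e-01  1.38421478e-01  1.68225770e+00 -4.82430750e-05
  1.32291114e+00  2.92264265e-03]
```

View pics/w4.png

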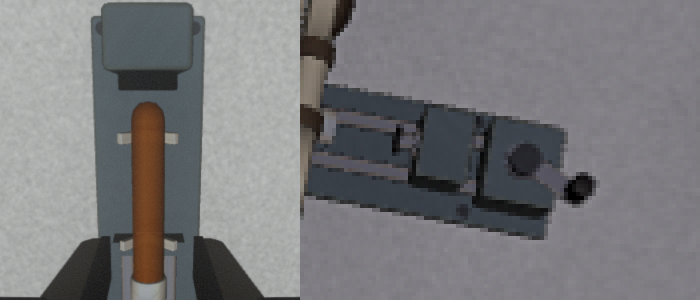

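The tube lies in both V-rests (rows 138 and 243 in the left crop), centred, with its tip short of the cup. In the right crop the knob is at (579,188) and the hub at (525,159). Next I'll hover over the knob.

```bash
python3 - <<'E'
from h import *
import pickle
c,t=pickle.load(open("w4.pkl","rb"))
k,hb=[340+279/4,180+188/4],[340+225/4,180+159/4]; K=cast(t,[k],.131)[0]; H=cast(t,[hb],.1)[0]
print("knob",K,"hub",H,"depth z hub",pt(t,[hb]),"knob",pt(t,[k]))
print(totool([K[0],K[1],.2]).round(1))
tip=cast(c,[[170+148,40+103]],.070)[0]; print("tip in stand vs headstock centre: dx",np.dot(np.r_[-.2014,-.9795],(tip-[.5776,.1086,0])[:2])*1000-155)
E
```

```text
knob [ 0.48107824 -0.25083013  0.131     ] hub [ 0.50830601 -0.21634389  0.1       ] depth z hub [[ 0.511388   -0.21642395  0.09524867]] knob [[ 0.48245639 -0.25022377  0.12205621]]
[-270.7  -21.8  -16.6]
tip in stand vs headstock centre: dx -116.33677033311258
```

```bash
python3 -m crank '[{"x":-268,"y":-22,"z":-20,"twist":0,"hand":0},{"x":-268,"y":-22,"z":-20,"twist":0,"hand":0},{"x":-268,"y":-22,"z":-20,"twist":0,"hand":0},{"x":-268,"y":-22,"z":-20,"twist":0,"hand":0},{"x":-268,"y":-22,"z":-20,"twist":0,"hand":0},{"x":-268,"y":-22,"z":-20,"twist":0,"hand":0},{"x":-268,"y":-22,"z":-20,"twist":0,"hand":0},{"x":-268,"y":-22,"z":-20,"twist":0,"hand":0}]' 15; python3 - <<'E'
from h import *
import pickle
s=r.state();print(s["tool_pos"],s["width"],s["joint_pos"])
c=read_camera("wrist"); pickle.dump(c,open("w5.pkl","wb")); save(c,"w5.png")
E
```

```text
clock: 6.65
tool_pos: [0.48, -0.2516, 0.2027]
eef_rot: [-2.437, -1.978, 0.003]
ft_force: [-0.3, -0.1, -0.5]
width: 0.046
finger_force: 0.0
[ 0.47999655 -0.25160207  0.20271129] 0.04602007228500867 [-7.05126112e-01  8.45691729e-02  1.70156041e+00 -1.27801704e-03
  1.35817952e+00 -4.97686077e-01]
```

View pics/w5.png

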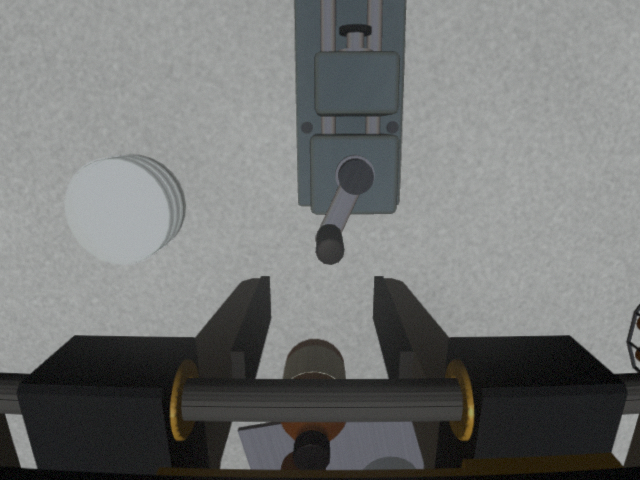

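The wrist view shows the knob top at (330,249), the hub top at (355,176) and the bottle behind at (315,370).

```bash
python3 - <<'E'
from h import *
import pickle
c=pickle.load(open("w5.pkl","rb")); t=pickle.load(open("c0.pkl","rb"))["top"]
g=c["frame"].astype(int).mean(2)
sub=(g[236:266,312:348]<62).astype(np.uint8); 
K=cast(c,[[330,249]],.131)[0]; H=cast(c,[[355.5,175.5]],.1)[0]
print("depth knob",pt(c,[[330,249],[329,252]]).round(4),"hub",pt(c,[[355,176]]).round(4))
zh=np.median(pt(c,[[353,174],[357,178]])[:,2]); H=cast(c,[[355.5,175.5]],zh)[0]
print("knob",K.round(4),"hub",H.round(4),zh,"r",np.linalg.norm((K-H)[:2]))
O=np.array([.5464,-.0432]); e=np.array([-.2014,-.9795]); n=np.array([.9795,-.2014])
for p in(K,H): q=p[:2]-O; print("local",q@e*1000,q@n*1000)
B=cast(t,[[456,243]],.1)[0]; q=B[:2]-O; print("bottle",B,q@e*1000,q@n*1000)
print("tool shift knob",totool(K).round(1))
E
```

```text
depth knob [[ 0.485  -0.2521  0.1309]
 [ 0.4839 -0.2541  0.1301]] hub [[ 0.5102 -0.2166  0.0924]]
knob [ 0.485  -0.2521  0.131 ] hub [ 0.5107 -0.2165  0.0906] 0.09061489714163537 r 0.04390500273076335
local 217.0077763495655 -18.110383601806266
local 176.97280526096648 -0.08772947310041573
bottle [ 0.43536578 -0.3958661   0.1       ] 367.79873907364157 -37.731060694237385
tool shift knob [-2.1  5.  71.5]
```

```bash
python3 -m crank '[{"x":-2,"y":5,"z":30,"twist":0,"hand":0},{"x":-2,"y":5,"z":60,"twist":0,"hand":0},{"x":-2,"y":5,"z":90,"twist":0,"hand":0},{"x":-2,"y":5,"z":101,"twist":0,"hand":0},{"x":-2,"y":5,"z":101,"twist":0,"hand":0}]' 25; python3 - <<'E'
from h import *
print(totool([.485,-.2521,.102]).round(1))
E
python3 -m crank '[{"x":0,"y":0,"z":0,"twist":0,"hand":1},{"x":0,"y":0,"z":0,"twist":0,"hand":1},{"x":0,"y":0,"z":0,"twist":0,"hand":1},{"x":0,"y":0,"z":0,"twist":0,"hand":1},{"x":0,"y":0,"z":0,"twist":0,"hand":1},{"x":0,"y":0,"z":0,"twist":0,"hand":1}]' 25; python3 - <<'E'
from h import *
s=r.state();print(totool([.485,-.2521,.102]).round(1)); print(totool([.5104,-.218,.102]).round(1),s["tool_pos"])
E
```

```text
clock: 7.12
tool_pos: [0.4843, -0.2477, 0.0992]
eef_rot: [-2.426, -1.982, 0.002]
ft_force: [-0.2, 0.1, -0.3]
width: 0.0465
finger_force: 0.0
[-4.1  1.6 -2.9]
clock: 7.62
tool_pos: [0.487, -0.2518, 0.105]
eef_rot: [2.433, 1.985, -0.0]
ft_force: [-2.1, -0.0, 6.2]
width: 0.0173
finger_force: 25.0
[-0.7 -1.9  3. ]
[37.8 16.2  3. ] [ 0.48695148 -0.25181494  0.10503416]
```

```bash
python3 -m crank '[{"x":3,"y":-9,"z":-3,"twist":0,"hand":1},{"x":12,"y":-19,"z":-3,"twist":0,"hand":1},{"x":24,"y":-26,"z":-3,"twist":0,"hand":1},{"x":37,"y":-29,"z":-3,"twist":0,"hand":1},{"x":51,"y":-27.5,"z":-3,"twist":0,"hand":1},{"x":63,"y":-22.5,"z":-3,"twist":0,"hand":1},{"x":74,"y":-14,"z":-3,"twist":0,"hand":1},{"x":81,"y":-3,"z":-3,"twist":0,"hand":1}]' 25; python3 - <<'E'
from h import *
s=r.state(); M=Ro.from_rotvec(s["eef_rot"]).as_matrix()
a=totool([.5101,-.2190,.102]); print("axis in tool",a.round(1),"r",np.hypot(a[0],a[1]),"theta",np.arctan2(a[1],a[0]),"F tool",M.T@s["ft_force"],s["width"])
t=read_camera("top"); import pickle; pickle.dump(t,open("t6.pkl","wb"))
E
```

```text
clock: 8.28
tool_pos: [0.4988, -0.1707, 0.1053]
eef_rot: [-2.432, -1.985, 0.004]
ft_force: [-2.7, -4.1, -6.1]
width: 0.0172
finger_force: 25.0
axis in tool [-45.1  20.8   3.3] r 49.63820398139058 theta 2.7099396199696653 F tool [-4.51511849 -1.78944246  6.12588644] 0.01717245430287811
```

```bash
python3 -m crank '[{"x":4,"y":12,"z":2,"twist":0,"hand":1},{"x":5,"y":26,"z":2,"twist":0,"hand":1},{"x":1.5,"y":39,"z":2,"twist":0,"hand":1},{"x":-6,"y":50,"z":2,"twist":0,"hand":1},{"x":-16,"y":59,"z":2,"twist":0,"hand":1},{"x":-28,"y":64.5,"z":2,"twist":0,"hand":1},{"x":-41.5,"y":66,"z":2,"twist":0,"hand":1},{"x":-55,"y":63.5,"z":2,"twist":0,"hand":1}]' 25; python3 - <<'E'
from h import *
s=r.state(); M=Ro.from_rotvec(s["eef_rot"]).as_matrix()
P=np.array([[.487,-.2518],[.4988,-.1707],s["tool_pos"][:2]])
A=np.c_[2*P,np.ones(3)]; q=np.linalg.solve(A,(P**2).sum(1)); print("centre",q[:2],"r",np.sqrt(q[2]+q[:2]@q[:2]))
a=totool([*q[:2],.102]); print("axis in tool",a.round(1),"theta",np.arctan2(a[1],a[0])%6.283,"F tool",M.T@s["ft_force"],s["width"],s["tool_pos"])
E
```

```text
clock: 9.0
tool_pos: [0.5504, -0.2372, 0.105]
eef_rot: [-2.431, -1.984, -0.001]
ft_force: [-6.7, 7.6, 6.5]
width: 0.0174
finger_force: 25.0
centre [ 0.51165799 -0.21397928] r 0.04514890355081753
axis in tool [ 15.  -42.6   3.2] theta 5.050092845466838 F tool [ 6.07856133 -8.13243888 -6.45808626] 0.017406484151664483 [ 0.55038969 -0.2371801   0.1049908 ]
```

```bash
python3 -m crank '[{"x":-11,"y":-8,"z":-2,"twist":0,"hand":1},{"x":-20,"y":-18.5,"z":-2,"twist":0,"hand":1},{"x":-26,"y":-30.5,"z":-2,"twist":0,"hand":1},{"x":-28.5,"y":-43.5,"z":-2,"twist":0,"hand":1},{"x":-27,"y":-57,"z":-2,"twist":0,"hand":1},{"x":-21.5,"y":-69,"z":-2,"twist":0,"hand":1},{"x":-12.5,"y":-79.5,"z":-2,"twist":0,"hand":1},{"x":-1,"y":-86.5,"z":-2,"twist":0,"hand":1}]' 25; python3 - <<'E'
from h import *
s=r.state(); M=Ro.from_rotvec(s["eef_rot"]).as_matrix()
a=totool([.5117,-.2140,.102]); print("axis in tool",a.round(1),np.hypot(a[0],a[1]),"theta",np.arctan2(a[1],a[0])%6.283+6.283,"F tool",M.T@s["ft_force"],s["width"],s["tool_pos"])
E
```

```text
clock: 9.67
tool_pos: [0.4666, -0.221, 0.1055]
eef_rot: [2.434, 1.982, 0.006]
ft_force: [15.5, -0.7, -17.0]
width: 0.0175
finger_force: 25.0
axis in tool [16.  42.7  3.8] 45.61087589112528 theta 7.4950506859448875 F tool [ 2.41347895 15.20833621 17.05802808] 0.017471712918106626 [ 0.46661585 -0.22102795  0.10554418]
```

```bash
python3 -m crank '[{"x":11,"y":1,"z":4,"twist":0,"hand":1},{"x":25,"y":1.5,"z":4,"twist":0,"hand":1},{"x":37,"y":6,"z":4,"twist":0,"hand":1},{"x":48,"y":14,"z":4,"twist":0,"hand":1},{"x":56,"y":25,"z":4,"twist":0,"hand":1},{"x":60,"y":37,"z":4,"twist":0,"hand":1},{"x":60,"y":49,"z":4,"twist":0,"hand":1},{"x":57,"y":61,"z":4,"twist":0,"hand":1}]' 25; python3 - <<'E'
from h import *
s=r.state(); M=Ro.from_rotvec(s["eef_rot"]).as_matrix()
a=totool([.5117,-.2140,.102]); print("axis in tool",a.round(1),np.hypot(a[0],a[1]),"theta",np.arctan2(a[1],a[0])%6.283+6.283,"F tool",M.T@s["ft_force"],s["width"],s["tool_pos"])
E
```

```text
clock: 10.33
tool_pos: [0.5385, -0.1777, 0.1049]
eef_rot: [2.432, 1.987, 0.001]
ft_force: [-4.8, -0.5, 8.2]
width: 0.0171
finger_force: 25.0
axis in tool [-40.9 -19.    2.9] 45.09655722352804 theta 9.859948678246454 F tool [-1.50257863 -4.59599196 -8.2107521 ] 0.01706768143213904 [ 0.53849296 -0.17772703  0.10489482]
```

```bash
python3 -m crank '[{"x":-6,"y":9,"z":-2,"twist":0,"hand":1},{"x":-15.5,"y":18,"z":-2,"twist":0,"hand":1},{"x":-28,"y":23,"z":-2,"twist":0,"hand":1},{"x":-41,"y":25,"z":-2,"twist":0,"hand":1},{"x":-50,"y":24,"z":-2,"twist":0,"hand":1},{"x":-56.5,"y":22,"z":-2,"twist":0,"hand":1},{"x":-60.5,"y":20.5,"z":-2,"twist":0,"hand":1},{"x":-60.5,"y":20.5,"z":-2,"twist":0,"hand":1}]' 25; python3 - <<'E'
from h import *
s=r.state(); M=Ro.from_rotvec(s["eef_rot"]).as_matrix()
a=totool([.5117,-.2140,.102]); print("axis in tool",a.round(1),np.hypot(a[0],a[1]),"theta",np.arctan2(a[1],a[0])%6.283+6.283,"F tool",M.T@s["ft_force"],s["width"],s["tool_pos"])
E
```

```text
clock: 11.0
tool_pos: [0.5457, -0.2428, 0.1053]
eef_rot: [2.433, 1.983, 0.001]
ft_force: [4.0, -2.1, -1.5]
width: 0.0177
finger_force: 25.0
axis in tool [ 21.4 -39.1   3.1] 44.568099339124835 theta 11.495065602766909 F tool [-1.27801788  4.36892346  1.55565379] 0.017698199448825645 [ 0.54569645 -0.24280353  0.10527522]
```

```bash
python3 -m crank '[{"x":0,"y":0,"z":0,"twist":0,"hand":0.2},{"x":0,"y":0,"z":0,"twist":0,"hand":0.2},{"x":0,"y":0,"z":0,"twist":0,"hand":0.2},{"x":0,"y":0,"z":0,"twist":0,"hand":0.2},{"x":0,"y":0,"z":-30,"twist":0,"hand":0.2},{"x":0,"y":0,"z":-60,"twist":0,"hand":0.2},{"x":0,"y":0,"z":-100,"twist":0,"hand":0.2},{"x":0,"y":0,"z":-130,"twist":0,"hand":0.2}]' 25; python3 -m crank '[{"x":70,"y":0,"z":0,"twist":0,"hand":0.2},{"x":70,"y":0,"z":0,"twist":0,"hand":0.2},{"x":70,"y":0,"z":0,"twist":0,"hand":0.2},{"x":70,"y":0,"z":0,"twist":0,"hand":0.2}]'; python3 - <<'E'
from h import *
import pickle
c=read_camera("wrist"); s=read_camera("scene"); pickle.dump((c,s),open("w7.pkl","wb"))
im=np.zeros((480,800,3),np.uint8); im[:,:400]=c["frame"][:,120:520]; im[:320,400:]=cv2.resize(s["frame"][230:326,190:370][:, :],(400,320),interpolation=3); cv2.imwrite("pics/w7.png",im[...,::-1])
E
```

```text
clock: 11.67
tool_pos: [0.5454, -0.2412, 0.2373]
eef_rot: [2.433, 1.986, 0.0]
ft_force: [0.1, -0.1, 0.2]
width: 0.0368
finger_force: 0.0
clock: 12.0
tool_pos: [0.5593, -0.1715, 0.2346]
eef_rot: [-2.431, -1.989, 0.001]
ft_force: [-0.3, -0.3, -0.6]
width: 0.0367
finger_force: 0.0
```

View pics/w7.png

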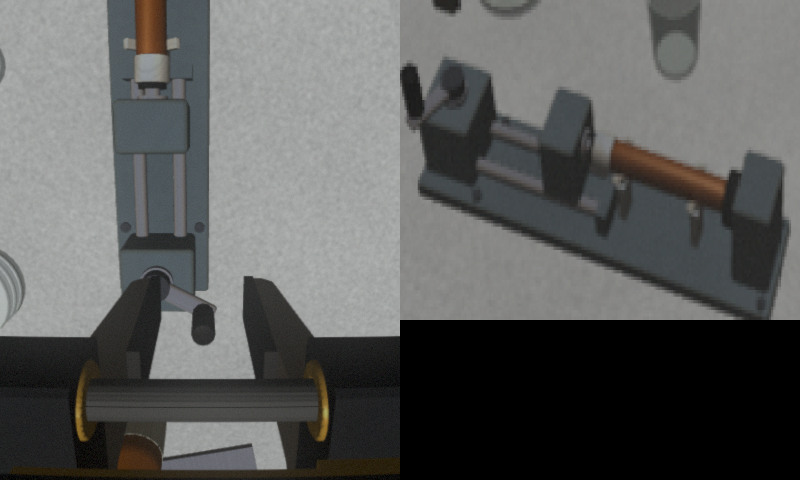

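The tube bottom is in the cup (scene crop, 735,195) and the plunger is on the cap. In the wrist crop the cap end is at row 82 and the carriage front edge at row 100. I'll check the plunger gap in numbers.

```bash
python3 - <<'E'
from h import *
import pickle
c,s=pickle.load(open("w7.pkl","rb"))
zc=np.median(pt(c,[[250,125],[300,125],[270,120]])[:,2])
g=c["frame"].astype(int).mean(2)
print("rows",[(v,int(g[v,258:276].mean()),int(g[v,246:254].mean())) for v in range(70,106,2)], "carriage z",zc)
O=np.array([.5117,-.2140])+.180*np.array([.2014,.9795]); e=np.array([-.2014,-.9795])
L=lambda uv,z: ((cast(c,[uv],z)[0][:2]-O)@e*1000).round(1)
print("cap start",L([271,56],.084),"cap end",L([271,82],.084),"carriage front",L([250,100],zc),"back",L([250,152],zc),"hub",L([275,283],.0906))
E
```

```text
rows [(70, 142, 87), (72, 144, 87), (74, 146, 87), (76, 144, 87), (78, 143, 70), (80, 137, 74), (82, 58, 94), (84, 42, 95), (86, 42, 95), (88, 69, 94), (90, 102, 94), (92, 103, 96), (94, 104, 95), (96, 110, 94), (98, 96, 86), (100, 74, 75), (102, 84, 85), (104, 87, 87)] carriage z 0.09006849738338271
cap start 5.6 cap end 23.8 carriage front 36.9 back 74.5 hub 179.3
```

```bash
python3 -c "
from station import job
print(job.finish_job())"
```

```text
the job is handed in; nothing more can be done
None
```

The long tube lies in the V-rests with its bottom in the cup, the plunger is pressed in roughly 5–6 mm of 12 (camera gap and crank angle of about 11.5 rad), the arm is clear, and the job is handed in; no verdict was returned.

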